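Tip a sample plate out of its flush dock and load it on the printer stage

ROBOT

A 6-joint arm with a two-finger parallel gripper is mounted at the origin on the work surface. World frame = base frame: x ahead of the robot, y to its left, z up, the work surface at z = 0. Lengths are in m, angles in rad, forces in N, time in s.
With the tool pointing down it reaches from about 0.375 to 0.9 m from the base axis. Payload 3.1 kg.
Tool frame: the origin (TCP) lies at the very end of the fingers, on their centre line; the grasp point (between the pads) lies 19 mm behind it (env.grasp_offset is the distance from the TCP to the grasp point, in m); y points along the fingers, x is the direction in which the jaws open and shut, and the axes are right-handed (so a half turn about y gives the same grasp; the last joint's range is limited). The gripper opens to 87 mm and grips with 3 to 60 N. Pads are 19 mm wide; open, the fingers measure 117 mm over their backs; the gripper's body (75 mm by 190 mm) begins 51 mm behind the grasp point.
Start: joints at [0.995, 0.527, 1.433, -0, 1.181, -0.178], TCP at [0.242, 0.576, 0.223] pointing down, gripper open.
Joint ranges: [-3.08, 3.08], [-0.75, 2.2], [0.22, 2.44], [-1.43, 4.57], [0, 2.65], [-2.85, 2.85]. Speed limits (rad/s): [2.79, 2.79, 3.14, 3.14, 3.14, 3.14].

INTERFACE

Orientations are given as [roll, pitch, yaw] about the fixed x, y, z axes, in that order (R = Rz(yaw) Ry(pitch) Rx(roll)).
In Python, from bench import env, read_camera gives the robot as it stands.
- The arm moves only by the tool move_arm, never from a script. Its argument "steps" is one flat list of numbers, 7 for each row, row after row: the shift along the tool's x, y, z as a fraction of full scale, then the turn, a rotation vector about the tool's x, y, z as a fraction of full scale, then the closure, from 0 (fully open) to 1 (shut). In form: [tx, ty, tz, rx, ry, rz, claw, tx, ty, tz, rx, ry, rz, claw, ...]. A call has 1 to 12 rows; each row is the pose to reach, as a shift and turn from the pose commanded when the call began, along the tool's axes at that moment, turning the shorter way round; what a row does not reach only later rows make up. Full scale, the value 1, is 0.5 m for a shift and pi rad for a turn. A row lasts 1/10 s, in which the tool goes at most 50 mm and 8.59 degrees, less where a joint would pass 70% of its speed; a pose out of reach is approached as far as the arm can. A call with a number of a shift or a turn outside -1 to 1 is refused whole. A call with a gripper value outside its range is refused whole. The fingers move at their own pace and stop on an object; "newtons" is the grip in N (left out, the last holds). Time passes only in rows, so rows that repeat a pose let the fingers close. It gives the time, the measured TCP pose, the force and the opening at its end, in the units of the state.
- env.sense(): the state, without advancing time (a new reading comes with each control period).
- read_camera(name): name is "scene" or "top" or "wrist"; returns a dict with "color" (400x640x3 uint8, red, green, blue), "z_map" (400x640 float32, m along the optical axis (not along the pixel's ray), 0 where there is no reading), "mtx" (3x3 intrinsics, pixels), "rvec" (rotation vector, rad) and "tvec" (3), from world to camera coordinates, as OpenCV has them. Camera axes: x right, y down, z forward; pixel columns grow to the right and rows downward; lengths in m; the calibration is good to about 2 mm. A picture is of the moment at which its call begins.
- env.job_done(): hands the job in, once; it reports no verdict.
The state is a dict: "clock": time; "qpos": joint angles; "dq": joint speeds; "effort": joint torques, N m; "tcp_pos": TCP position; "tool_rot": TCP orientation; "force": force on the tool from outside, world axes, zero at the start; "torque": the same for the moment, N m; "grip_width": finger opening in m.
Only numpy, scipy, OpenCV 4.12 (cv2) and the standard library are available. Lean on these libraries where they do the work, as an engineer would, in place of code of your own. Each camera call takes 0.05 s, during which the arm holds its last target.

TASK

Load the printer: press down the end of the white sample plate that lies at the dock's notched end, so that its other end tips up out of the dock, then take it and lift it clear. Lay it gently, wells up and flat, on the aluminium loading stage between the four corner stops, without dropping it, and let go. Leave the bottle, the jar and the grey box where they stand.

Things in the scene. Friction and masses are not known exactly. Their poses are not given: they have to be found in the camera images.
- plate: White plastic sample plate, 150 (x) x 56 (y) x 10 mm thick, 0.1 kg, a 4 x 2 group of round wells in the middle of its upper face. Origin at the centre of its underside; z up out of the well face. It starts in the dock, top flush with the dock's rim, x along the dock's x; the gaps round it are 2 to 5 mm, too narrow for fingers.
- dock: Fixed grey block, 186 (x) x 88 (y) x 45 mm high, with a 158 x 60 mm pocket; side walls 14 mm thick, full height. Origin on the work surface under the pocket's centre; the plate starts centred on it, underside 35 mm up. The end at -x (towards the robot) has a 32 mm wide notch in its end wall: press the plate at that end.
- cradle (a joint): Tilt of the dark floor plate under the sample plate, rad: 0 level, 0.35 fully tipped (stop). Pivot axis along the dock's y, at dock x = -30 mm, 40 mm high (steel pin heads outside). About 6 N on the plate 15 to 20 mm from its notched end tips both: that point sinks 10 mm, the far end rises 35 mm. The pivot is stiff: they stay tipped when let go.
- stage: Fixed aluminium loading stage, 200 (x) x 110 (y) x 18 mm high. Origin at the centre of its underside, on the work surface; x along its length.
- bed (a point): Centre of the stage's flat top, 18 mm above the work surface, axes as the stage's: where the centre of the plate's underside belongs, length along x, either way round. Four dark L-shaped corner stops, 5 mm high, leave it 3 mm of play on every side; their side arms start 58 mm from the centre along x, so the middle of the plate's long sides stays free for fingers.
- bottle: White plastic bottle standing upright, 60 mm across, 110 mm high; bystander. Origin at the centre of its base.
- jar: Amber jar with a black cap standing upright, 70 mm across, 80 mm high; bystander. Origin at the centre of its base.
- unit: Grey box 90 x 90 x 35 mm high; bystander. Origin at the centre of its underside.
There are look-alikes about, which are no part of the job. What is meant by the plate is not black, and is the smaller of those in its own colour.

How it is judged:
On the way, in this order (a step that is already met when the one before it is completed fails the run):
1. the plate is tipped up in the dock: cradle beyond 0.25 rad with the plate still lying on it (value of joint cradle above 0.25 rad and distance between plate and dock below 0.065 m and angle between plate's own z axis and vertical above 0.2 rad), for 0.2 s.
2. the plate is lifted clear of the dock, its centre more than 75 mm above the work surface (height (world z) of plate above 0.075 m), for 0.1 s.
At the end, for the whole second after the job is handed in: The plate lies flat, wells up and at rest on the stage's bed between the four corner stops: its centre within 6 mm of the bed's centre, underside within 2 mm of the bed, length within 0.06 rad of the stage's, tilt under 0.03 rad (horizontal distance between plate and bed below 0.006 m and z of plate in the frame of bed between -0.002 and 0.002 m and angle between the x axis of plate and the x axis of bed, either way round below 0.06 rad and angle between plate's own z axis and vertical below 0.03 rad and linear speed of plate below 0.02 m/s); the robot touches nothing.
It fails at once if a bystander (bottle, jar, grey box) is shifted by more than 20 mm or knocked over (distance of any of bottle, jar, unit from where it was at the start of the episode above 0.02 m or angle between any of bottle, jar's own z axis and vertical above 0.4 rad).
It fails at once if the plate is dropped: it moves faster than 0.5 m/s (a fall of about 13 mm) with no finger on it (linear speed of plate above 0.5 m/s and contact force between the fingers and plate below 0.05 N).
It also fails if it takes over 51 s, if anything falls off the work surface, if the arm or the gripper's body presses on something with over 40 N, if the wrist force passes 120 N, or if a joint passes its speed limit or range.

## Working session

There is one attempt and no reset: what is moved stays moved. The work goes in short steps, Python scripts to look and compute and a tool call to move; the robot and the scene stay as the last step left them, time stands still between calls to the robot, and variables do not carry over. Pictures are saved under pics/ and viewed, and the job is handed in when it is done.

Besides the shell and the picture viewer there is one more tool, called after "Call:" as name(argument=value, ...), one argument or row to a line, values as JSON. move_arm: Moves the arm, as the interface text tells. Shift numbers are shares of 0.5 m and turn numbers shares of pi rad, none past 1 either way. Its arguments: {"type":"object","properties":{"steps":{"type":"array","items":{"type":"number"}},"newtons":{"type":"number"}},"required":["steps"]}

```bash
mkdir -p pics; ls; cat > h.py <<'E'
import numpy as np, cv2, pickle
from bench import env, read_camera
E
python3 - <<'E'
from h import *
print(env.sense())
for n in ["scene","top","wrist"]:
    c=read_camera(n); pickle.dump(c,open(f'{n}0.pkl','wb'))
    cv2.imwrite(f'pics/{n}0.png',c['color'][:,:,::-1]); print(n,c['mtx'],c['rvec'],c['tvec'])
E
```

```text
pics
{'clock': 0.0, 'qpos': array([ 9.94491085e-01,  5.28483301e-01,  1.43391819e+00, -3.40532666e-06,
        1.18136657e+00, -1.78494221e-01]), 'dq': array([-0.00183165, -0.0005577 , -0.00166525,  0.00011441, -0.00050742,
       -0.00091787]), 'effort': array([-5.02860930e-04, -4.40052259e+01, -1.76594013e+01,  6.34587323e-02,
        5.82776265e-02, -1.86695625e-04]), 'tcp_pos': array([0.24168935, 0.57558096, 0.22155604]), 'tool_rot': array([-1.57041318,  0.0021414 ,  1.17298701]), 'force': array([ 0.17245652, -0.25232936,  0.53753188]), 'torque': array([-0.04943225,  0.01750062, -0.03440763]), 'grip_width': 0.08701394135186585}
scene [[391.39134709   0.         318.52692976]
 [  0.         391.39134709 204.43820818]
 [  0.           0.           1.        ]] [ 1.66376831  1.96362423 -0.72470521] [ 0.09967318 -0.37670955  1.34792221]
top [[373.12875943   0.         320.92142897]
 [  0.         373.12875943 200.36764829]
 [  0.           0.           1.        ]] [ 2.15976469 -2.16646242  0.08603905] [0.01119306 0.55888487 1.20025474]
wrist [[289.5121479    0.         318.25903077]
 [  0.         289.5121479  206.36733226]
 [  0.           0.           1.        ]] [-2.40825063 -1.60021361 -0.22849891] [-0.6231185  -0.03295992  0.39205792]
```

View pics/scene0.png

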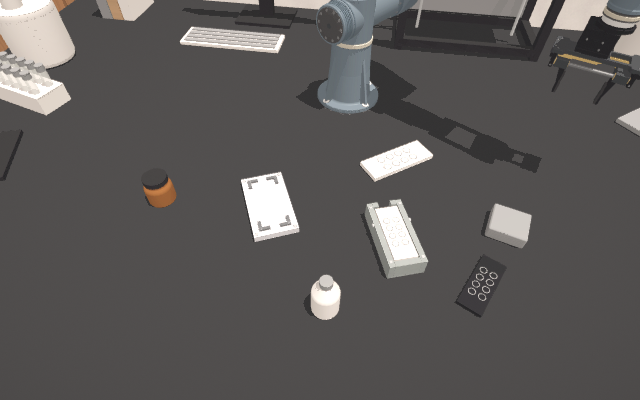

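View pics/top0.png

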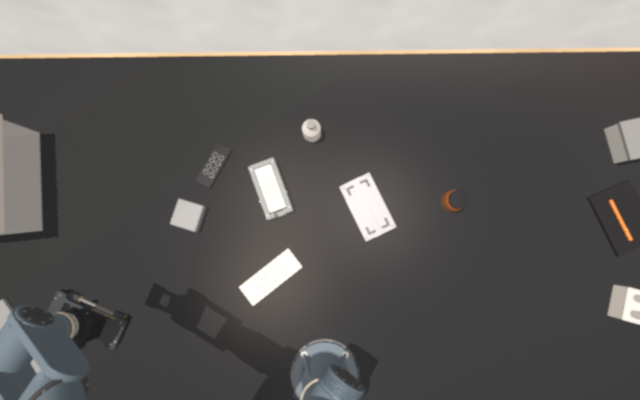

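View pics/wrist0.png

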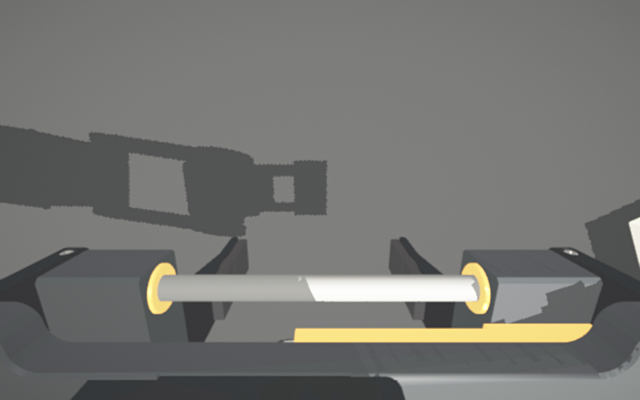

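Candidates, by pixels in the top picture:
- White plate in the dock, (270,188).
- Loose white plate on the table, (270,277), which looks larger.
- Black plate, (213,165), ruled out by colour.

The one in the dock should be the smaller white one. I'll confirm that by measuring both.

```bash
cat >> h.py <<'E'
def cam(c):
    R,_=cv2.Rodrigues(np.array(c['rvec'],float)); return R,np.array(c['tvec'],float).reshape(3),c['mtx']
def ray2plane(c,px,z):
    R,t,K=cam(c); px=np.atleast_2d(np.array(px,float))
    d=np.c_[px,np.ones(len(px))]@np.linalg.inv(K).T@R
    o=-R.T@t
    return o+d*((z-o[2])/d[:,2])[:,None]
def proj(c,P):
    return cv2.projectPoints(np.array(P,float).reshape(-1,3),np.array(c['rvec'],float),np.array(c['tvec'],float),c['mtx'],None)[0][:,0]
def rect(c,mask,z):
    cs,_=cv2.findContours(mask.astype(np.uint8),cv2.RETR_EXTERNAL,cv2.CHAIN_APPROX_NONE)
    out=[]
    for k in cs:
        if cv2.contourArea(k)<150: continue
        P=ray2plane(c,k[:,0],z)[:,:2].astype(np.float32)
        out.append((k[:,0].mean(0).round(),cv2.minAreaRect((P*1000).astype(np.float32))))
    return out
E
python3 - <<'E'
from h import *
c=pickle.load(open('top0.pkl','rb')); g=c['color'].min(2)
s=pickle.load(open('scene0.pkl','rb')); gs=s['color'].min(2)
for (n,x0,y0,x1,y1,z,ths) in [('dock',240,150,300,225,.045,(90,150,200,225,240)),('loose',230,240,310,310,.01,(120,200)),('stage',330,165,405,250,.018,(100,150,200)),('unit',165,190,215,240,.035,(100,)),]:
    for th in ths:
        m=np.zeros_like(g); m[y0:y1,x0:x1]=g[y0:y1,x0:x1]>th
        print(n,th,rect(c,m,z))
for (n,x0,y0,x1,y1,z,ths) in [('dock',355,190,435,285,.045,(100,150,200,225,240)),('stage',230,165,310,245,.018,(150,200,230)),]:
    for th in ths:
        m=np.zeros_like(gs); m[y0:y1,x0:x1]=gs[y0:y1,x0:x1]>th
        print('S',n,th,rect(s,m,z))
a=cv2.resize(c['color'][140:320,225:425,::-1],None,fx=4,fy=4,interpolation=cv2.INTER_CUBIC)[:600]
cv2.imwrite('pics/a.png',a[:,:800])
a=cv2.resize(s['color'][140:290,230:440,::-1],None,fx=3.8,fy=3.8,interpolation=cv2.INTER_CUBIC)
cv2.imwrite('pics/b.png',a)
E
```

```text
dock 90 [(array([270., 189.]), ((596.614013671875, 176.44699096679688), (197.84266662597656, 100.6991958618164), 20.588058471679688))]
dock 150 [(array([270., 190.]), ((597.2260131835938, 175.79278564453125), (189.22982788085938, 93.49813079833984), 19.999176025390625))]
dock 200 [(array([270., 188.]), ((599.916748046875, 175.03187561035156), (151.92617797851562, 62.422821044921875), 20.503450393676758))]
dock 225 [(array([270., 188.]), ((599.0997924804688, 176.48556518554688), (149.210205078125, 56.81779861450195), 19.96066665649414))]
dock 240 [(array([270., 188.]), ((599.1343383789062, 176.45721435546875), (146.88949584960938, 52.0401611328125), 20.296138763427734))]
loose 120 [(array([270., 277.]), ((310.74658203125, 176.83444213867188), (83.39130401611328, 210.3849334716797), 38.01651382446289))]
loose 200 [(array([270., 277.]), ((310.2289123535156, 176.6507568359375), (76.40101623535156, 203.53689575195312), 38.02294158935547))]
stage 100 [(array([367., 206.]), ((539.6771240234375, -142.1509246826172), (209.75650024414062, 120.11424255371094), 25.48550033569336))]
stage 150 [(a
[... 792 characters left out ...]
1714782715))]
S dock 225 [(array([396., 233.]), ((599.797607421875, 175.4052734375), (149.93572998046875, 54.63685607910156), 20.4058837890625))]
S dock 240 [(array([396., 233.]), ((599.8651123046875, 175.4721221923828), (148.942626953125, 54.55870819091797), 20.4058837890625))]
S stage 150 [(array([269., 206.]), ((544.76123046875, -141.59515380859375), (212.71389770507812, 110.29258728027344), 25.522968292236328))]
S stage 200 [(array([268., 207.]), ((543.9600219726562, -142.22869873046875), (207.16604614257812, 109.40438842773438), 25.65544319152832))]
S stage 230 [(array([268., 205.]), ((540.5535278320312, -144.2222900390625), (199.29844665527344, 108.76004791259766), 25.65544319152832))]
```

View pics/a.png

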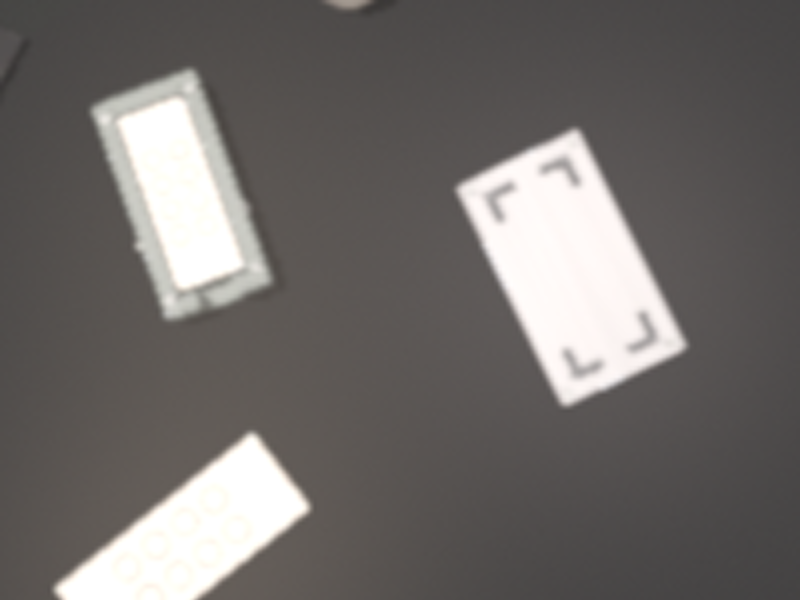

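View pics/b.png

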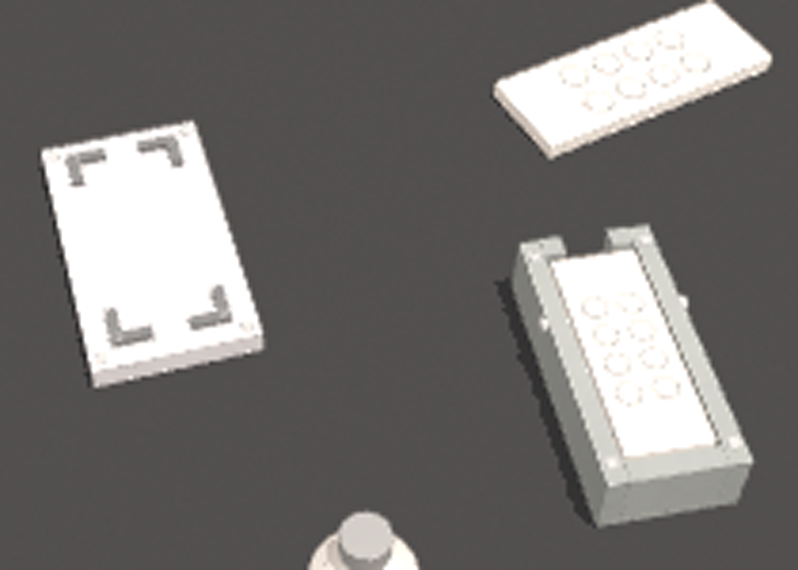

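The plate in the dock measures about 150 x 57 mm and the loose one about 203 x 77 mm, so the docked plate is the one meant. In the crop, the notch is at (205,300), at the robot's end. The dock centre is about (599, 176) mm at yaw 20.2°, and the stage about (540, -143) mm at yaw 25.5°.

Next I'll work out the move to the press point.

```bash
cat >> h.py <<'E'
from scipy.spatial.transform import Rotation as Ro
D=np.array([.5994,.176]); DY=np.radians(20.3); S=np.array([.540,-.1428]); SY=np.radians(25.5)
def toolR(yaw,tilt=0):
    # frame yaw; tool x along frame +y; tool y = down, tilted so that it points to +x
    n=np.array([-np.sin(tilt),0,np.cos(tilt)]); y=-n; x=np.array([0,1.,0]); z=np.cross(x,y)
    return Ro.from_euler('z',yaw)*Ro.from_matrix(np.c_[x,y,z])
def fr(o,yaw,dx,dy,z): 
    c,s=np.cos(yaw),np.sin(yaw); return np.array([o[0]+c*dx-s*dy,o[1]+s*dx+c*dy,z])
def go(p,R):
    st=env.sense(); R0=Ro.from_euler('xyz',st['tool_rot'])
    print('tcp',st['tcp_pos'].round(4),'clock',st['clock'],'F',st['force'].round(2),'w',round(st['grip_width'],4))
    print('shift',(R0.inv().apply(p-st['tcp_pos'])/.5).round(4),'turn',((R0.inv()*R).as_rotvec()/np.pi).round(4))
E
python3 - <<'E'
from h import *
go(fr(D,DY,-60,0,0)*0+fr(D,DY,-.060,0,.075),toolR(DY))
E
```

```text
tcp [0.2418 0.5757 0.2218] clock 0.15 F [0.13 0.17 0.49] w 0.0872
shift [-0.5415  0.2942 -0.8815] turn [-0.0003 -0.2394 -0.0005]
```

Call:
move_arm(
  steps=[-0.541,0.06,-0.881,0,-0.239,0,1,-0.541,0.06,-0.881,0,-0.239,0,1,-0.541,0.06,-0.881,0,-0.239,0,1,-0.541,0.06,-0.881,0,-0.239,0,1,-0.541,0.06,-0.881,0,-0.239,0,1,-0.541,0.06,-0.881,0,-0.239,0,1,-0.541,0.06,-0.881,0,-0.239,0,1,-0.541,0.06,-0.881,0,-0.239,0,1,-0.541,0.06,-0.881,0,-0.239,0,1,-0.541,0.06,-0.881,0,-0.239,0,1,-0.541,0.06,-0.881,0,-0.239,0,1,-0.541,0.06,-0.881,0,-0.239,0,1],
  newtons=30,
)

```text
clock: 1.35
tcp_pos: [0.5467, 0.1522, 0.1922]
tool_rot: [-1.573, 0.002, 1.918]
force: [-0.1, -0.1, 0.8]
grip_width: 0.0024
```

```bash
python3 - <<'E'
from h import *
go(fr(D,DY,-.060,0,.055),toolR(DY))
c=read_camera('wrist'); cv2.imwrite('pics/w1.png',c['color'][:,:,::-1])
E
```

```text
tcp [0.5467 0.1522 0.1922] clock 1.35 F [-0.06 -0.07  0.82] w 0.0024
shift [0.0087 0.2743 0.0052] turn [ 0.0006 -0.0022 -0.0006]
```

View pics/w1.png

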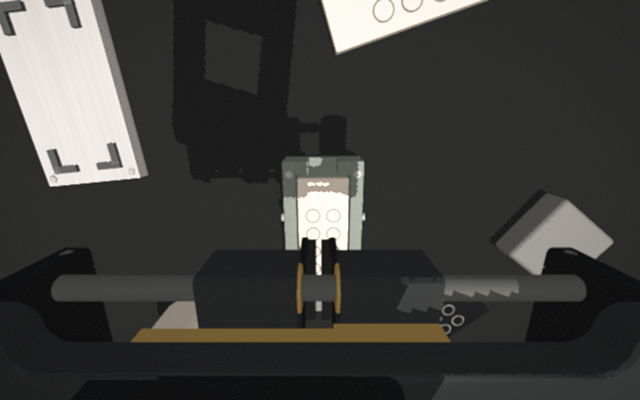

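The wrist picture shows the closed fingers at about (322,260), centred across the dock. The notch is beyond them at about (318,165). I'll descend to just above the plate.

Call:
move_arm(
  steps=[0.0087,0.1,0.005,0,-0.002,0,1,0.0087,0.2,0.005,0,-0.002,0,1,0.0087,0.26,0.005,0,-0.002,0,1,0.0087,0.28,0.005,0,-0.002,0,1,0.0087,0.284,0.005,0,-0.002,0,1,0.0087,0.284,0.005,0,-0.002,0,1],
)

```text
clock: 2.0
tcp_pos: [0.5402, 0.1601, 0.0515]
tool_rot: [-1.572, 0.0, 1.931]
force: [0.2, -0.3, 0.5]
grip_width: 0.0001
```

```bash
python3 - <<'E'
from h import *
go(fr(D,DY,-.060,0,.0365),toolR(DY))
E
```

```text
tcp [0.5402 0.1601 0.0515] clock 2.0 F [ 0.17 -0.35  0.47] w 0.0001
shift [-0.0113  0.0301 -0.002 ] turn [ 0.0005  0.0019 -0.0001]
```

Call:
move_arm(
  steps=[-0.0113,0.004,-0.002,0,0.002,0,1,-0.0113,0.006,-0.002,0,0.002,0,1,-0.0113,0.01,-0.002,0,0.002,0,1,-0.0113,0.014,-0.002,0,0.002,0,1,-0.0113,0.018,-0.002,0,0.002,0,1,-0.0113,0.022,-0.002,0,0.002,0,1,-0.0113,0.026,-0.002,0,0.002,0,1,-0.0113,0.026,-0.002,0,0.002,0,1],
)

```text
clock: 2.8
tcp_pos: [0.5427, 0.1542, 0.0383]
tool_rot: [-1.571, 0.001, 1.924]
force: [-0.8, -1.3, 5.0]
grip_width: 0.0006
```

```bash
python3 - <<'E'
from h import *
go(fr(D,DY,-.060,0,.0365),toolR(DY))
c=read_camera('scene'); cv2.imwrite('pics/s2.png',cv2.resize(c['color'][130:290,300:500,::-1],None,fx=3.7,fy=3.7))
E
```

```text
tcp [0.5427 0.1542 0.0383] clock 2.8 F [-0.78 -1.27  4.99] w 0.0006
shift [ 0.0016  0.0036 -0.0015] turn [ 0.0002 -0.0004 -0.0002]
```

View pics/s2.png

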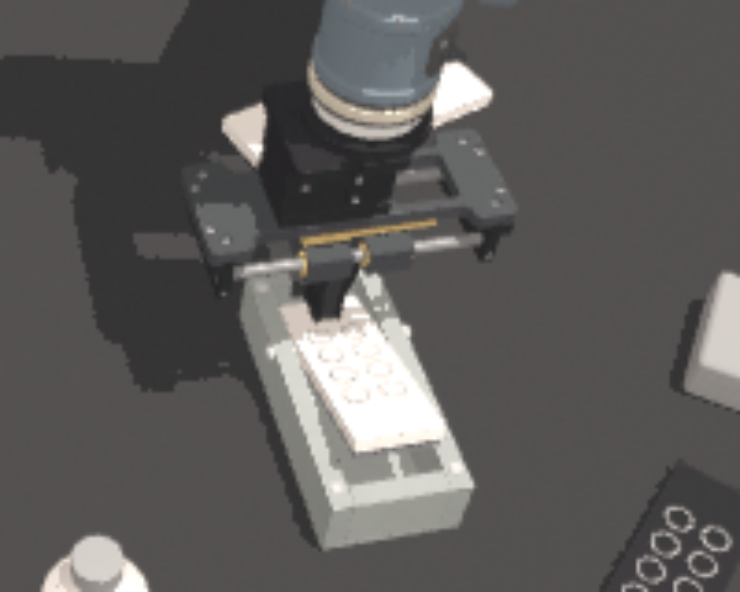

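The plate is tipping: its far end, at crop (395,440), stands above the rim. I'll press a little further, to the stop.

Call:
move_arm(
  steps=[0.001,0.004,-0.001,0,0,0,1,0.001,0.007,-0.001,0,0,0,1,0.001,0.007,-0.001,0,0,0,1,0.001,0.007,-0.001,0,0,0,1],
)

```text
clock: 3.25
tcp_pos: [0.5429, 0.1543, 0.0371]
tool_rot: [-1.571, 0.002, 1.925]
force: [-4.8, -4.4, 21.3]
grip_width: 0.0004
```

```bash
python3 - <<'E'
from h import *
go(fr(D,DY,-.060,0,.0365),toolR(DY))
c=read_camera('scene'); cv2.imwrite('pics/s3.png',cv2.resize(c['color'][180:290,340:460,::-1],None,fx=5,fy=5))
z=c['z_map'];R,t,K=cam(c)
# points of white plate top: fit plane
m=(c['color'].min(2)>225); m[:,:355]=0;m[:,440:]=0;m[:205]=0;m[280:]=0
v,u=np.nonzero(m&(z>0)); d=z[v,u]
P=(np.c_[(u-K[0,2])/K[0,0]*d,(v-K[1,2])/K[1,1]*d,d]-t)@R
Q=np.c_[(P[:,:2]-D)@np.array([[np.cos(DY),-np.sin(DY)],[np.sin(DY),np.cos(DY)]]),P[:,2]]
print(len(Q),Q.min(0),Q.max(0)); k=np.abs(Q[:,0])<.05
a=np.linalg.lstsq(np.c_[Q[k][:,:2],np.ones(k.sum())],Q[k][:,2],rcond=None)[0]; print(a,np.arctan(a[0]))
E
```

```text
tcp [0.5429 0.1543 0.0371] clock 3.25 F [-4.82 -4.37 21.27] w 0.0004
shift [ 0.0015  0.0013 -0.0011] turn [ 0.0002 -0.0002 -0.0005]
748 [-0.06922714 -0.04605257  0.03061954] [0.08179436 0.0455973  0.08252516]
[ 0.36551659 -0.01607029  0.05647482] 0.35043063873684926
```

View pics/s3.png

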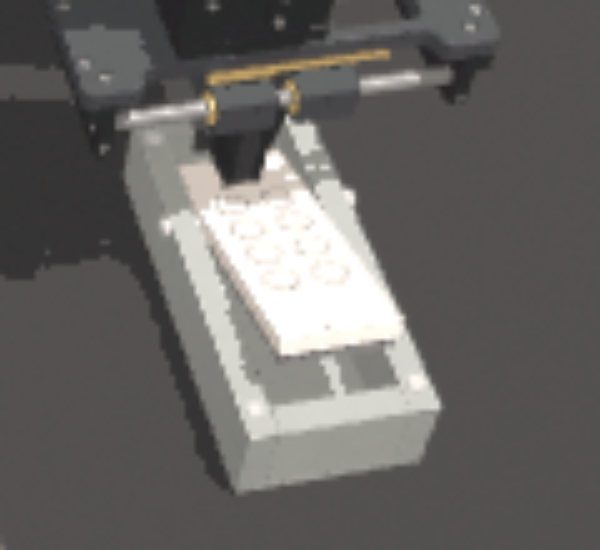

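The cradle is at its stop: the plane fit gives 0.350 rad. I'll back off upward and measure the plate again.

Call:
move_arm(
  steps=[0,-0.01,0,0,0,0,1,0,-0.05,0,0,0,0,1,0,-0.15,0,0,0,0,1,0,-0.25,0,0,0,0,0,0,-0.3,-0.1,0,0,0,0,0,-0.3,-0.2,0,0,0,0,0,-0.3,-0.2,0,0,0,0],
)

```text
clock: 4.0
tcp_pos: [0.6432, 0.1913, 0.1863]
tool_rot: [-1.582, 0.002, 1.924]
force: [-0.9, 0.1, -0.0]
grip_width: 0.0247
```

```bash
cat >> h.py <<'E'
def edges(c,m,lab):
    # cast the plate top's outline onto the tilted top plane; returns in-plane coords along plate
    th=.35; n=Ro.from_euler('z',DY).apply([-np.sin(th),0,np.cos(th)])
    p0=fr(D,DY,-.0035,0,.055)
    R,t,K=cam(c); o=-R.T@t
    cs,_=cv2.findContours(m.astype(np.uint8),cv2.RETR_EXTERNAL,cv2.CHAIN_APPROX_NONE)
    k=max(cs,key=cv2.contourArea)[:,0]
    d=np.c_[k,np.ones(len(k))]@np.linalg.inv(K).T@R
    P=o+d*(((p0-o)@n)/(d@n))[:,None]
    ex=Ro.from_euler('z',DY).apply([np.cos(th),0,np.sin(th)]); ey=Ro.from_euler('z',DY).apply([0,1,0])
    A=np.c_[(P-p0)@ex,(P-p0)@ey]*1000
    print(lab,cv2.minAreaRect(A.astype(np.float32)))
    return A
E
python3 - <<'E'
from h import *
go(fr(D,DY,.025,0,.0365),toolR(DY,.35))
for n,b in [('top',(240,150,300,225)),('scene',(355,195,435,285))]:
    c=read_camera(n); pickle.dump(c,open(n+'4.pkl','wb'))
    for th in (215,225,235):
        m=np.zeros(c['color'].shape[:2],bool);x0,y0,x1,y1=b
        m[y0:y1,x0:x1]=c['color'].min(2)[y0:y1,x0:x1]>th
        edges(c,m,n+str(th))
    im=cv2.resize(c['color'][y0-10:y1+10,x0-10:x1+10,::-1],None,fx=4,fy=4,interpolation=cv2.INTER_CUBIC); cv2.imwrite(f'pics/{n}4.png',im)
E
python3 -c "
import cv2,numpy as np
a=cv2.imread('pics/top4.png');b=cv2.imread('pics/scene4.png');h=max(a.shape[0],b.shape[0])
cv2.imwrite('pics/m4.png',np.hstack([cv2.copyMakeBorder(i,0,h-i.shape[0],0,0,0) for i in(a,b)]))"
```

```text
tcp [0.6432 0.1913 0.1863] clock 4.0 F [-0.88  0.06 -0.03] w 0.0247
shift [0.0023 0.2992 0.046 ] turn [-1.079e-01 -1.000e-04 -7.000e-04]
top215 ((-47.47462463378906, 1.2523612976074219), (52.7317008972168, 55.033447265625), 0.14949071407318115)
top225 ((-47.6527099609375, 0.35265159606933594), (50.78575134277344, 50.80010986328125), 0.21421034634113312)
top235 ((-55.43561935424805, 1.787801742553711), (49.4000129699707, 29.333404541015625), 86.63810729980469)
scene215 ((-50.22842025756836, -0.3121013641357422), (53.98893356323242, 50.23838806152344), 88.70047760009766)
scene225 ((-50.34807586669922, 0.12391281127929688), (54.3343391418457, 47.622406005859375), 86.34606170654297)
scene235 ((-50.34774398803711, 0.12916183471679688), (54.323814392089844, 47.622406005859375), 86.34606170654297)
```

View pics/m4.png

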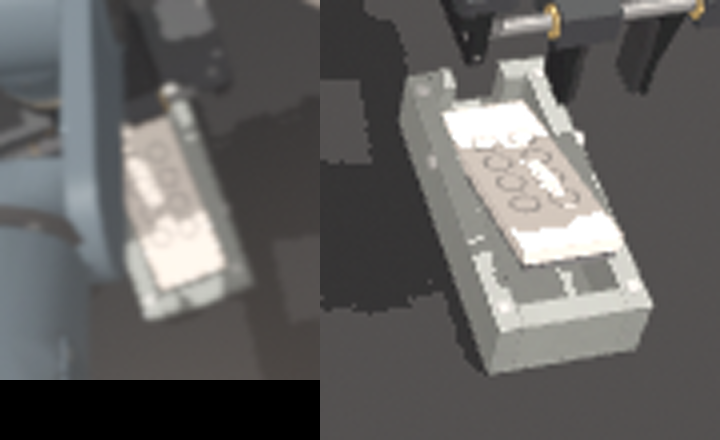

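```bash
python3 - <<'E'
from h import *
c=pickle.load(open('scene4.pkl','rb')); im=c['color'].astype(int)
print(im[225,397],im[215,385],im[262,400],im[230,372],im[257,410])
hsv=cv2.cvtColor(c['color'],cv2.COLOR_RGB2HSV)
m=((im[:,:,0]-im[:,:,2]>8)&(im.min(2)>110))|(im.min(2)>235)
mm=np.zeros_like(m);mm[208:252,370:425]=m[208:252,370:425]
mm=cv2.morphologyEx(mm.astype(np.uint8),cv2.MORPH_OPEN,np.ones((3,3)))
A=edges(c,mm,'s')
v=cv2.resize(mm[195:285,355:435]*255,None,fx=5,fy=5,interpolation=0)
w=cv2.resize(c['color'][195:285,355:435,::-1],None,fx=5,fy=5,interpolation=0)
cv2.imwrite('pics/mask.png',np.hstack([w,cv2.merge([v]*3)]))
c2=lambda px:None
E
```

```text
[240 230 220] [255 255 255] [217 217 209] [127 129 123] [145 145 138]
s ((3.9468154907226562, -1.9185237884521484), (63.055789947509766, 167.02366638183594), 89.94730377197266)
```

View pics/mask.png

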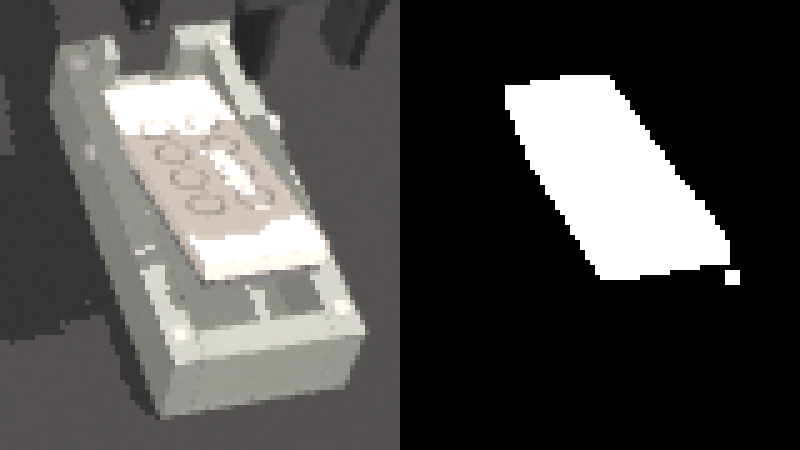

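```bash
python3 - <<'E'
from h import *
c=pickle.load(open('scene4.pkl','rb'))
import h
th=.35; n=Ro.from_euler('z',DY).apply([-np.sin(th),0,np.cos(th)])
p0=fr(D,DY,-.0035,0,.055);R,t,K=cam(c); o=-R.T@t
ex=Ro.from_euler('z',DY).apply([np.cos(th),0,np.sin(th)]); ey=Ro.from_euler('z',DY).apply([0,1,0])
k=np.array([[376.2,212.5],[396.5,209.8],[420.8,244.5],[395.5,247.5]])
d=np.c_[k,np.ones(4)]@np.linalg.inv(K).T@R
P=o+d*(((p0-o)@n)/(d@n))[:,None]; print(np.c_[(P-p0)@ex,(P-p0)@ey]*1000)
for s in (-.075,.075):
  for y in (-.028,.028): print(proj(c,p0+s*ex+y*ey))
# grasp goals: plate coord s, tip d above underside
for s in (.03,):
  for hgt in (.0015,.10):
    tip=p0+s*ex+(-.010+hgt)*n
    print(tip,'low edge z',tip[2]-.0095*np.sin(th)); go(tip,toolR(DY,th))
E
```

```text
[[-75.25881834 -22.07028546]
 [-74.04571625  29.87016388]
 [ 79.04204303  27.10165411]
 [ 75.47328721 -28.28461649]]
[[373.91600093 212.88936912]]
[[395.64295105 209.71936872]]
[[395.54874659 247.35394084]]
[[420.42332799 243.38535753]]
[0.62528181 0.18557397 0.05730227] low edge z 0.05404473699363403
tcp [0.637  0.19   0.1834] clock 4.1 F [ 0.77  0.13 -0.95] w 0.0325
shift [-2.000e-04  2.521e-01  2.480e-02] turn [-0.1116 -0.0003  0.    ]
[0.5936042  0.17385607 0.14983048] low edge z 0.14657294920910086
tcp [0.637  0.19   0.1834] clock 4.1 F [ 0.77  0.13 -0.95] w 0.0325
shift [-0.0002  0.0671  0.0925] turn [-0.1116 -0.0003  0.    ]
```

The plate corners agree with the expected tipped pose to within about 2-4 mm. I'll go to the pre-grasp pose with the tool tilted 0.35 rad, at plate x = 22 mm, with the jaws open.

```bash
cat >> h.py <<'E'
th=.35; N=Ro.from_euler('z',DY).apply([-np.sin(th),0,np.cos(th)]); P0=fr(D,DY,-.0035,0,.055)
EX=Ro.from_euler('z',DY).apply([np.cos(th),0,np.sin(th)])
def grasp(s,hgt): return P0+s*EX+(-.010+hgt)*N
E
python3 - <<'E'
from h import *
go(grasp(.022,.08),toolR(DY,th))
E
```

```text
tcp [0.637  0.19   0.1834] clock 4.1 F [ 0.77  0.13 -0.95] w 0.0325
shift [-0.0002  0.1102  0.0938] turn [-0.1116 -0.0003  0.    ]
```

Call:
move_arm(
  steps=[0,0.03,0.06,-0.05,0,0,0,0,0.09,0.094,-0.1116,0,0,0,0,0.11,0.094,-0.1116,0,0,0,0,0.11,0.094,-0.1116,0,0,0,0,0.11,0.094,-0.1116,0,0,0,0,0.11,0.094,-0.1116,0,0,0],
)

```text
clock: 4.7
tcp_pos: [0.592, 0.1732, 0.1291]
tool_rot: [-1.921, -0.0, 1.924]
force: [0.3, 0.2, 0.3]
grip_width: 0.0802
```

```bash
python3 - <<'E'
from h import *
go(grasp(.022,.002),toolR(DY,th))
c=read_camera('wrist'); cv2.imwrite('pics/w5.png',c['color'][:,:,::-1])
E
```

```text
tcp [0.592  0.1732 0.1291] clock 4.7 F [0.29 0.2  0.31] w 0.0802
shift [ 0.0003  0.1582 -0.0015] turn [-0.0001 -0.0005 -0.0001]
```

View pics/w5.png

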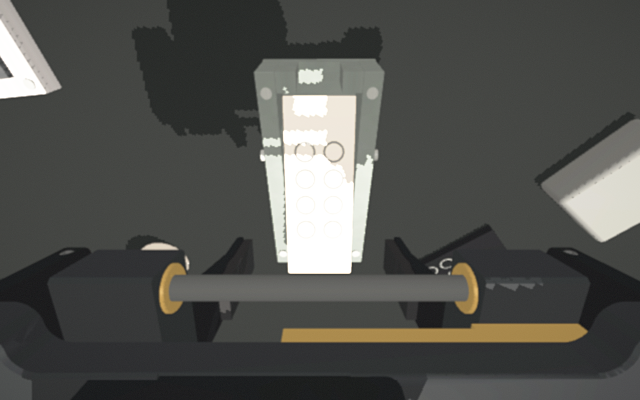

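The wrist picture shows the plate centred at column 320 between the open fingers at columns 245 and 390. I'll descend.

Call:
move_arm(
  steps=[0,0.05,-0.001,0,0,0,0,0,0.1,-0.001,0,0,0,0,0,0.13,-0.001,0,0,0,0,0,0.145,-0.001,0,0,0,0,0,0.153,-0.001,0,0,0,0,0,0.157,-0.001,0,0,0,0,0,0.157,-0.001,0,0,0,0,0,0.157,-0.001,0,0,0,0],
)

```text
clock: 5.55
tcp_pos: [0.6185, 0.1829, 0.0562]
tool_rot: [-1.922, 0.0, 1.924]
force: [-0.4, -0.8, -0.3]
grip_width: 0.0871
```

```bash
python3 - <<'E'
from h import *
go(grasp(.022,.002),toolR(DY,th))
c=read_camera('scene'); cv2.imwrite('pics/s6.png',cv2.resize(c['color'][190:285,340:460,::-1],None,fx=6,fy=6,interpolation=cv2.INTER_CUBIC))
E
```

```text
tcp [0.6185 0.1829 0.0562] clock 5.55 F [-0.4  -0.84 -0.31] w 0.0871
shift [0.0002 0.002  0.0015] turn [ 0.0005 -0.0003 -0.0002]
```

View pics/s6.png

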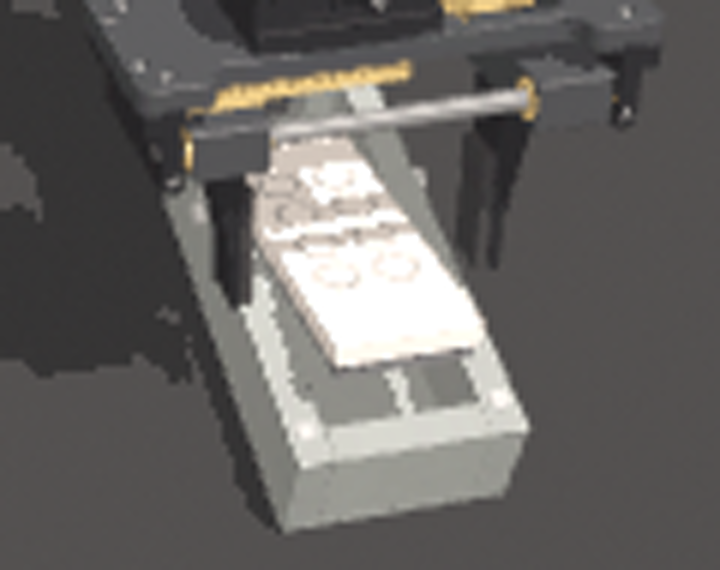

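Both fingers straddle the plate just above the walls. I'll close.

Call:
move_arm(
  steps=[0,0.002,0.001,0,0,0,0,0,0.002,0.001,0,0,0,0.4,0,0.002,0.001,0,0,0,0.6,0,0.002,0.001,0,0,0,0.8,0,0.002,0.001,0,0,0,1,0,0.002,0.001,0,0,0,1,0,0.002,0.001,0,0,0,1,0,0.002,0.001,0,0,0,1],
  newtons=25,
)

```text
clock: 6.4
tcp_pos: [0.6181, 0.1829, 0.0544]
tool_rot: [-1.921, -0.0, 1.924]
force: [-0.7, -0.6, 0.7]
grip_width: 0.0558
```

```bash
python3 - <<'E'
from h import *
go(grasp(.022,.002),toolR(DY,th))
p=env.sense()['tcp_pos']; print('hgt over underside, s:',((p-P0)@N+.010),(p-P0)@EX)
c=read_camera('scene'); cv2.imwrite('pics/s7.png',cv2.resize(c['color'][190:285,340:460,::-1],None,fx=6,fy=6,interpolation=cv2.INTER_CUBIC))
E
```

```text
tcp [0.6181 0.1829 0.0544] clock 6.4 F [-0.67 -0.55  0.7 ] w 0.0558
shift [ 0.0001 -0.0012 -0.0005] turn [ 0.0002 -0.0004 -0.0001]
hgt over underside, s: 0.0013833280810214201 0.02177449919730064
```

View pics/s7.png

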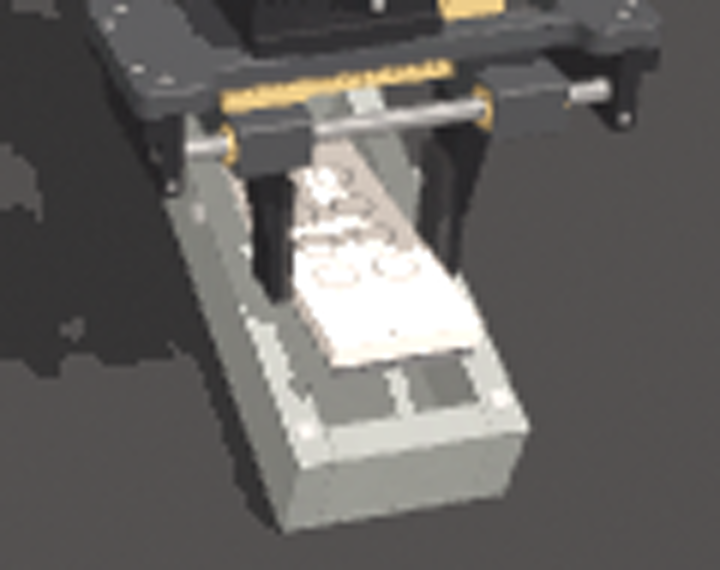

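The plate is gripped: the opening is 55.8 mm. I'll lift straight up in the world frame.

Call:
move_arm(
  steps=[0,-0.01,-0.004,0,0,0,1,0,-0.03,-0.011,0,0,0,1,0,-0.06,-0.022,0,0,0,1,0,-0.09,-0.033,0,0,0,1,0,-0.12,-0.044,0,0,0,1,0,-0.15,-0.055,0,0,0,1,0,-0.18,-0.066,0,0,0,1,0,-0.2,-0.073,0,0,0,1,0,-0.2,-0.073,0,0,0,1],
)

```text
clock: 7.35
tcp_pos: [0.6192, 0.1829, 0.1633]
tool_rot: [-1.925, 0.001, 1.924]
force: [1.0, 0.6, -1.4]
grip_width: 0.056
```

```bash
python3 - <<'E'
from h import *
go(fr(S,SY,.022,0,.13),toolR(SY,0))
c=read_camera('scene'); cv2.imwrite('pics/s8.png',c['color'][:,:,::-1])
E
```

```text
tcp [0.6192 0.1829 0.1633] clock 7.35 F [ 0.95  0.57 -1.42] w 0.056
shift [-0.5523 -0.0515  0.3329] turn [ 0.1128 -0.0289 -0.0056]
```

View pics/s8.png

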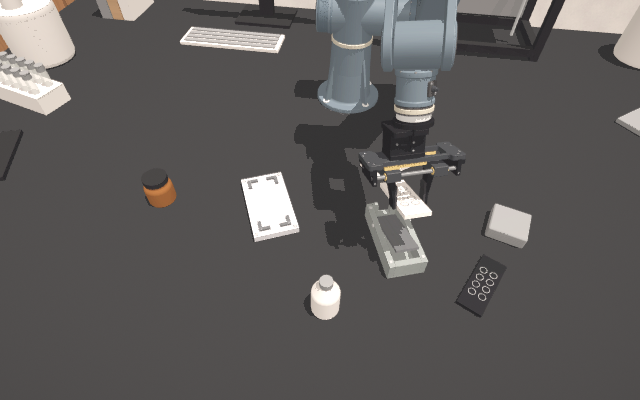

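The plate is lifted clear: it shows in the gripper at (408,200), above the dock. I'll carry it over the stage while levelling it.

Call:
move_arm(
  steps=[-0.04,-0.004,0.024,0.02,-0.004,-0.001,1,-0.1,-0.01,0.06,0.04,-0.01,-0.002,1,-0.16,-0.015,0.096,0.06,-0.015,-0.003,1,-0.22,-0.02,0.133,0.08,-0.02,-0.004,1,-0.28,-0.026,0.169,0.1,-0.025,-0.005,1,-0.34,-0.032,0.205,0.1128,-0.029,-0.0056,1,-0.4,-0.037,0.241,0.1128,-0.029,-0.0056,1,-0.46,-0.043,0.277,0.1128,-0.029,-0.0056,1,-0.51,-0.048,0.307,0.1128,-0.029,-0.0056,1,-0.54,-0.05,0.325,0.1128,-0.029,-0.0056,1,-0.552,-0.0515,0.333,0.1128,-0.029,-0.0056,1,-0.552,-0.0515,0.333,0.1128,-0.029,-0.0056,1],
)

```text
clock: 8.6
tcp_pos: [0.5579, -0.1338, 0.127]
tool_rot: [-1.566, -0.003, 2.014]
force: [0.5, 0.1, -1.0]
grip_width: 0.0557
```

```bash
python3 - <<'E'
from h import *
go(fr(S,SY,.022,0,.05),toolR(SY,0))
for n in('scene','top','wrist'):
    c=read_camera(n); cv2.imwrite(f'pics/{n}9.png',c['color'][:,:,::-1]); pickle.dump(c,open(n+'9.pkl','wb'))
go(fr(S,SY,.022,0,.05),toolR(SY,0))
E
```

```text
tcp [ 0.5579 -0.1338  0.127 ] clock 8.6 F [ 0.5   0.12 -0.97] w 0.0557
shift [-0.0013  0.154  -0.0047] turn [-0.0015 -0.0005  0.0009]
tcp [ 0.5584 -0.1321  0.1277] clock 8.75 F [-0.3   0.51 -0.84] w 0.0555
shift [-0.0038  0.1553 -0.0022] turn [-0.0013  0.0004  0.0008]
```

View pics/scene9.png

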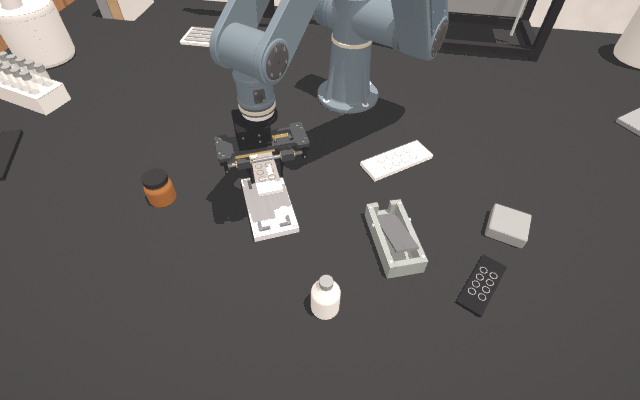

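View pics/top9.png

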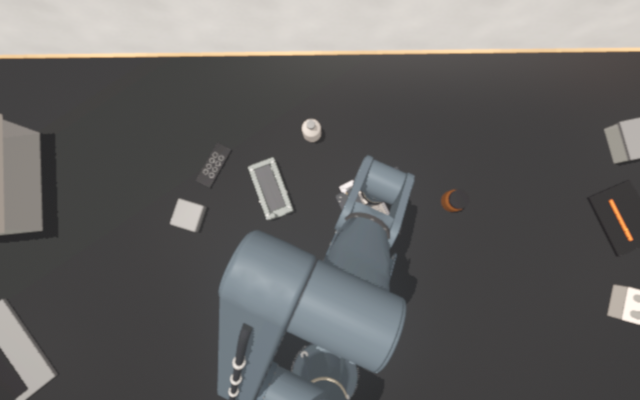

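View pics/wrist9.png

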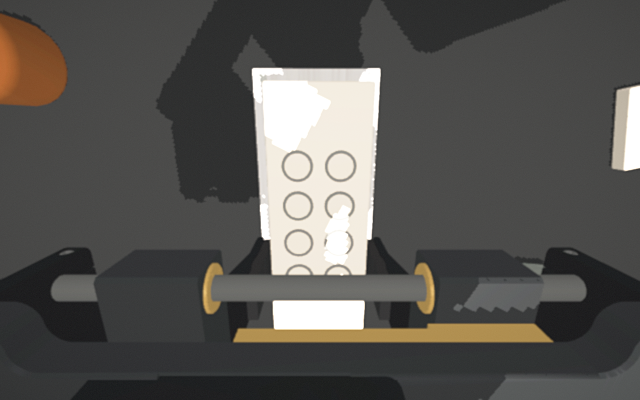

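I'll check the plate's pose in the hand from the wrist depth, as a plane fit plus the near edge.

```bash
python3 - <<'E'
from h import *
c=pickle.load(open('wrist9.pkl','rb')); z=c['z_map'];R,t,K=cam(c)
v,u=np.mgrid[0:400,0:640]
d=z; P=(np.dstack([(u-K[0,2])/K[0,0]*d,(v-K[1,2])/K[1,1]*d,d])-t)@R
W=np.zeros(z.shape,bool);W[60:240,240:400]=1
m=W&(P[:,:,2]>.11)&(P[:,:,2]<.17)&(z>0)
Q=P[m]; 
n=np.c_[Q[:,:2],np.ones(len(Q))]; a=np.linalg.lstsq(n,Q[:,2],rcond=None)[0]
r=Q[:,2]-n@a; k=abs(r)<.002; a=np.linalg.lstsq(n[k],Q[k][:,2],rcond=None)[0]
print(len(Q),k.sum(),r.std())
# slope in stage axes
ex=np.array([np.cos(SY),np.sin(SY)]);ey=np.array([-ex[1],ex[0]])
print('slope x,y',a[:2]@ex,a[:2]@ey)
st=env.sense();tp=st['tcp_pos']
print('top z at tcp',a@[tp[0],tp[1],1],'tcp z',tp[2])
for s in (-.097,-.05,0,.05): print(s,a@np.r_[tp[:2]+s*ex,1])
# mask in plate top, outline rect
cs,_=cv2.findContours(m.astype(np.uint8),cv2.RETR_EXTERNAL,cv2.CHAIN_APPROX_NONE)
k=max(cs,key=cv2.contourArea)[:,0]; X=P[k[:,1],k[:,0]]; L=np.c_[(X[:,:2]-tp[:2])@ex,(X[:,:2]-tp[:2])@ey]*1000
print(L.min(0),L.max(0))
for lo in range(-100,-20,10):
    q=L[(L[:,0]>lo)&(L[:,0]<lo+10)]; print(lo,q.min(0).round(1),q.max(0).round(1))
mm=(c['color'].min(2)>0)
E
```

```text
16723 16633 0.0007706276827955845
slope x,y -0.0009567249533589536 0.0036504073304864594
top z at tcp 0.13595277153416732 tcp z 0.12765354315301572
-0.097 0.13604557385464314
-0.05 0.13600060778183526
0 0.13595277153416732
0.05 0.13590493528649938
[-98.50265747 -36.20318962] [-10.71140667  37.10965189]
-100 [-98.5 -27.6] [-90.4  28.8]
-90 [-89.9 -27.5] [-80.4  28.7]
-80 [-79.9 -27.5] [-70.4  28.5]
-70 [-69.9 -27.6] [-60.2  28.6]
-60 [-60.  -27.6] [-50.1  28.5]
-50 [-49.9 -27.4] [-40.6  28.5]
-40 [-39.8 -27.6] [-30.1  28.4]
-30 [-29.9 -27.6] [-20.1  28.5]
```

```bash
python3 - <<'E'
from h import *
c=pickle.load(open('wrist9.pkl','rb')); z=c['z_map'];R,t,K=cam(c)
v,u=np.mgrid[0:400,0:640]
d=z; P=(np.dstack([(u-K[0,2])/K[0,0]*d,(v-K[1,2])/K[1,1]*d,d])-t)@R
ex=np.array([np.cos(SY),np.sin(SY)]);ey=np.array([-ex[1],ex[0]])
m=(P[:,:,2]>.013)&(P[:,:,2]<.022)&(z>0); m[:55]=0;m[245:]=0;m[:,:235]=0;m[:,400:]=0
q=P[m];L=np.c_[(q[:,:2]-S)@ex,(q[:,:2]-S)@ey]*1000
print(len(L),'z',np.median(q[:,2]),L.min(0),L.max(0))
for lo in range(-110,20,10):
    s=L[(L[:,0]>lo)&(L[:,0]<lo+10)]
    if len(s): print(lo,len(s),np.percentile(s,1,axis=0).round(1),np.percentile(s,99,axis=0).round(1))
for lo in range(-60,60,15):
    s=L[(L[:,1]>lo)&(L[:,1]<lo+15)]
    if len(s): print('y',lo,len(s),s[:,0].min().round(1))
im=cv2.resize(c['color'][55:245,230:410,::-1],None,fx=3.1,fy=3.1,interpolation=cv2.INTER_CUBIC);cv2.imwrite('pics/w9c.png',im)
E
```

```text
3395 z 0.017690097039792445 [-101.6236956   -54.77447117] [55.44279245 55.45974774]
-110 264 [-101.6  -53.1] [-100.    53.5]
-100 1299 [-99.9 -53.6] [-90.9  54.3]
-90 146 [-89.6 -54.2] [-80.5  54.7]
-80 152 [-79.7 -54.5] [-70.5  55.1]
-70 149 [-69.7 -54.5] [-60.3  55.2]
-60 132 [-59.4 -54.2] [-50.7  54.7]
-50 145 [-49.8 -54.5] [-40.   55.3]
-40 134 [-40.  -54.4] [-30.  55.]
-30 120 [-29.8 -54.1] [-20.7  55. ]
-20 131 [-19.9 -54.4] [-10.2  55.1]
-10 115 [ -9.6 -54.6] [-0.5 54.8]
0 121 [  0.2 -54.1] [ 9.9 55.4]
10 108 [ 10.2 -54.5] [19.4 54.8]
y -60 1470 -101.6
y -45 206 -101.6
y -30 212 -101.6
y -15 203 -101.6
y 0 208 -101.6
y 15 211 -101.6
y 30 206 -101.6
y 45 679 -101.5
```

View pics/w9c.png

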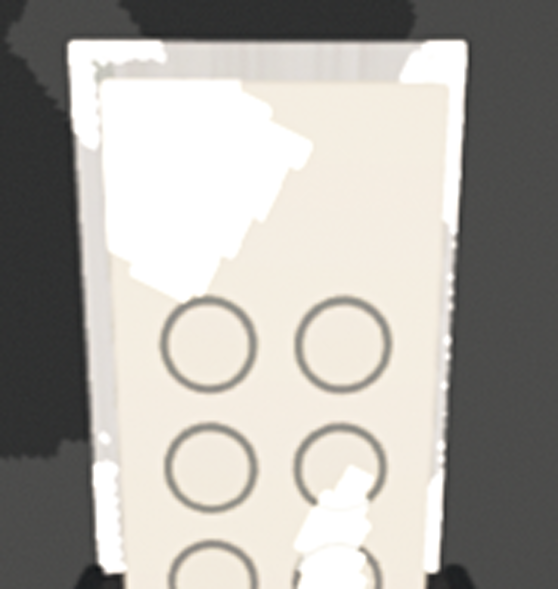

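The plate hangs level: the slopes are 0.001 and 0.004, and its underside is 1.7 mm below the tip. In the same wrist view, plate and stage agree with the planned target of tip x = +22 mm, y = 0 in the stage frame. I'll go down to about 15 mm above the stage and recheck.

Call:
move_arm(
  steps=[-0.002,0.05,-0.003,-0.001,0,0.001,1,-0.002,0.1,-0.003,-0.001,0,0.001,1,-0.002,0.14,-0.003,-0.001,0,0.001,1,-0.002,0.165,-0.003,-0.001,0,0.001,1,-0.002,0.185,-0.003,-0.001,0,0.001,1,-0.002,0.185,-0.003,-0.001,0,0.001,1,-0.002,0.185,-0.003,-0.001,0,0.001,1,-0.002,0.185,-0.003,-0.001,0,0.001,1],
)

```text
clock: 9.55
tcp_pos: [0.5606, -0.1338, 0.0362]
tool_rot: [-1.571, 0.003, 2.016]
force: [-1.0, -0.3, -1.7]
grip_width: 0.0555
```

```bash
cat > rel.py <<'E'
from h import *
c=read_camera('wrist'); go(fr(S,SY,.022,0,.0195),toolR(SY,0))
tp=env.sense()['tcp_pos']
z=c['z_map'];R,t,K=cam(c)
v,u=np.mgrid[0:400,0:640]
d=z; P=(np.dstack([(u-K[0,2])/K[0,0]*d,(v-K[1,2])/K[1,1]*d,d])-t)@R
ex=np.array([np.cos(SY),np.sin(SY)]);ey=np.array([-ex[1],ex[0]])
L=np.dstack([(P[:,:,:2]-S)@ex,(P[:,:,:2]-S)@ey])*1000
W=np.zeros(z.shape,bool);W[20:235,200:440]=1; W&=(z>0)&(abs(L[:,:,0])<120)&(abs(L[:,:,1])<70)
st=W&(P[:,:,2]>.012)&(P[:,:,2]<.0195); h0=tp[2]+.0083
pl=W&(abs(P[:,:,2]-h0)<.003)
for nm,m in(('stage',st),('plate',pl)):
    q=L[m]
    print(nm,len(q),'z',np.median(P[m][:,2]).round(4),'xmin',np.percentile(q[:,0],.3).round(1),'y',np.percentile(q[:,1],[.5,99.5]).round(1))
cv2.imwrite('pics/%s.png'%__import__('sys').argv[1],c['color'][:,:,::-1])
c=read_camera('scene'); cv2.imwrite('pics/%ss.png'%__import__('sys').argv[1],cv2.resize(c['color'][140:250,210:330,::-1],None,fx=5,fy=5,interpolation=cv2.INTER_CUBIC))
E
python3 rel.py x10
```

```text
tcp [ 0.5606 -0.1338  0.0363] clock 9.6 F [ 0.21 -0.35 -1.87] w 0.0554
shift [0.0016 0.0335 0.0009] turn [ 0.0002  0.0001 -0.001 ]
stage 16957 z 0.0177 xmin -101.9 y [-54.3  54.8]
plate 16192 z 0.0445 xmin -75.6 y [-27.6  27.5]
```

View pics/x10.png

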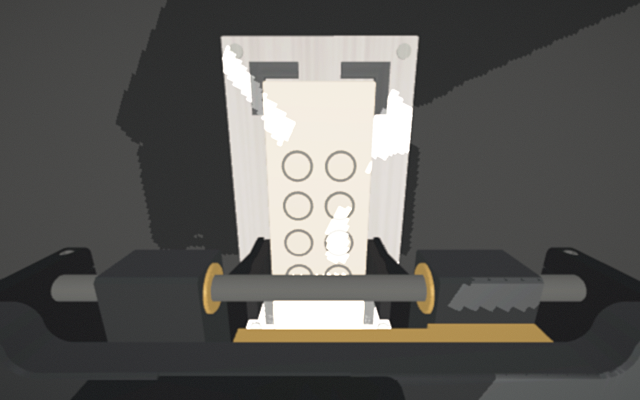

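View pics/x10s.png

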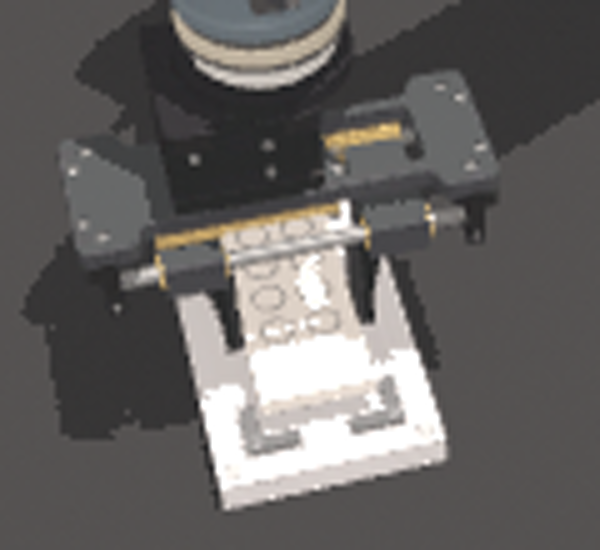

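Relative to the stage, the plate is about 1.2 mm too far in +x and 0.3 mm off in y. I'll correct that and lower to about 2-3 mm above contact.

Call:
move_arm(
  steps=[0.0007,0.004,0.0024,0,0,-0.0005,1,0.0007,0.01,0.0024,0,0,-0.0005,1,0.0007,0.016,0.0024,0,0,-0.0005,1,0.0007,0.022,0.0024,0,0,-0.0005,1,0.0007,0.026,0.0024,0,0,-0.0005,1,0.0007,0.026,0.0024,0,0,-0.0005,1,0.0007,0.026,0.0024,0,0,-0.0005,1,0.0007,0.026,0.0024,0,0,-0.0005,1],
)

```text
clock: 10.45
tcp_pos: [0.5587, -0.1338, 0.0224]
tool_rot: [-1.57, 0.0, 2.016]
force: [-0.1, -0.6, -1.1]
grip_width: 0.0551
```

```bash
python3 rel.py x11
```

```text
tcp [ 0.5587 -0.1338  0.0224] clock 10.5 F [-0.78 -0.77 -0.81] w 0.0556
shift [-0.0001  0.0058 -0.0025] turn [-0.0002  0.0001 -0.    ]
stage 20056 z 0.0177 xmin -102.2 y [-54.2  54.7]
plate 16186 z 0.0307 xmin -77.3 y [-26.8  28.4]
```

View pics/x11.png

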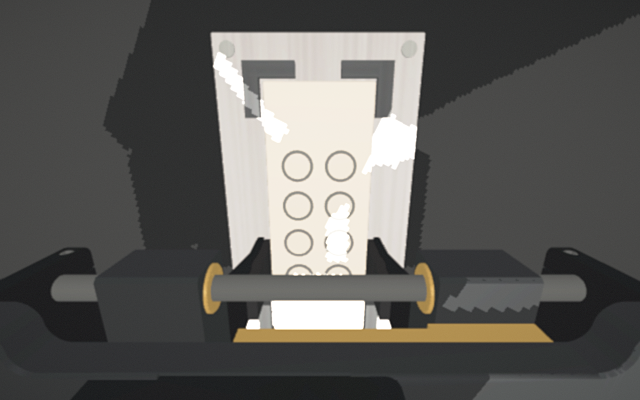

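View pics/x11s.png

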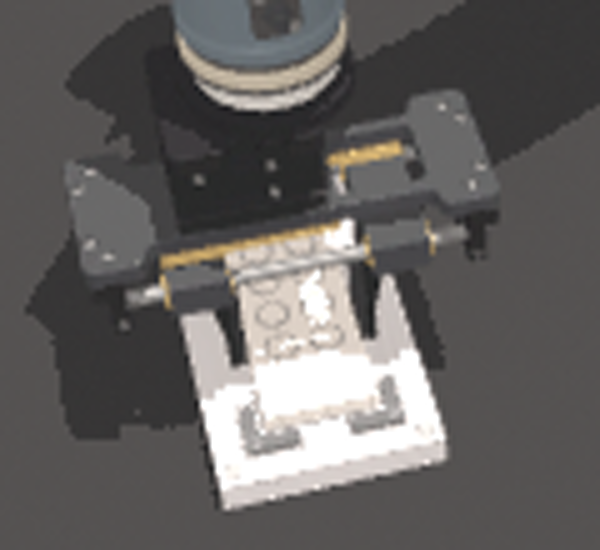

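The plate is centred between the stops, with about 0.2 mm x error, 0.5 mm y error and 3 mm left to go. I'll lower the last bit slowly.

Call:
move_arm(
  steps=[-0.001,0,0,0,0,0,1,-0.001,0.001,0,0,0,0,1,-0.001,0.002,0,0,0,0,1,-0.001,0.003,0,0,0,0,1,-0.001,0.004,0,0,0,0,1,-0.001,0.005,0,0,0,0,1,-0.001,0.0055,0,0,0,0,1,-0.001,0.0055,0,0,0,0,1],
)

```text
clock: 11.35
tcp_pos: [0.5588, -0.1342, 0.0195]
tool_rot: [-1.57, -0.0, 2.016]
force: [-0.6, -0.8, -1.5]
grip_width: 0.0557
```

```bash
python3 rel.py x12
```

```text
tcp [ 0.5588 -0.1342  0.0196] clock 11.4 F [ 0.69 -0.03 -1.16] w 0.0555
shift [ 0.0007  0.0001 -0.0026] turn [-0.0003  0.0001  0.    ]
stage 20809 z 0.0177 xmin -101.8 y [-54.2  54.7]
plate 16185 z 0.0279 xmin -77.4 y [-27.2  27.9]
```

Call:
move_arm(
  steps=[0,0.0008,-0.0006,0,0,0,1,0,0.0014,-0.0006,0,0,0,1,0,0.0014,-0.0006,0,0,0,1],
)

```text
clock: 11.75
tcp_pos: [0.559, -0.1341, 0.0193]
tool_rot: [-1.57, 0.0, 2.016]
force: [-1.7, -0.4, 3.9]
grip_width: 0.0558
```

```bash
python3 rel.py x13
```

```text
tcp [ 0.559  -0.1341  0.0193] clock 11.8 F [-2.24 -0.25  4.37] w 0.0557
shift [ 0.0008 -0.0004 -0.0022] turn [-0.0003  0.0001 -0.    ]
stage 21134 z 0.0177 xmin -102.0 y [-54.2  54.7]
plate 16208 z 0.0277 xmin -77.1 y [-27.3  27.9]
```

It is in contact: the force changed from -1.2 to +4.4 N. I'll open and then retreat upward.

Call:
move_arm(
  steps=[0,-0.0006,0,0,0,0,0.3,0,-0.0006,0,0,0,0,0.2,0,-0.0006,0,0,0,0,0,0,-0.0006,0,0,0,0,0,0,-0.0006,0,0,0,0,0,0,-0.0006,0,0,0,0,0,0,-0.02,0,0,0,0,0,0,-0.06,0,0,0,0,0,0,-0.15,0,0,0,0,0,0,-0.24,0,0,0,0,0,0,-0.3,0,0,0,0,0,0,-0.3,0,0,0,0,0],
)

```text
clock: 13.05
tcp_pos: [0.5624, -0.1354, 0.1746]
tool_rot: [-1.577, 0.009, 2.016]
force: [0.0, 0.4, 0.2]
grip_width: 0.0869
```

```bash
sed -i 's/h0=tp\[2\]+.0083/h0=.0277/; s/W\[20:235,200:440\]/W[20:240,200:440]/' rel.py; python3 rel.py x14
```

```text
tcp [ 0.5607 -0.1347  0.172 ] clock 13.1 F [-0.63  0.99  0.7 ] w 0.0869
shift [0.0047 0.305  0.0015] turn [ 0.0011  0.0001 -0.0016]
stage 8351 z 0.0176 xmin -101.9 y [-54.2  55. ]
plate 7215 z 0.0277 xmin -76.6 y [-27.2  28.1]
```

View pics/x14.png

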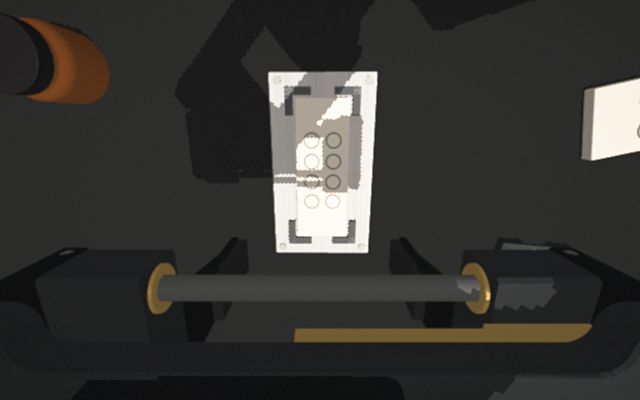

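View pics/x14s.png

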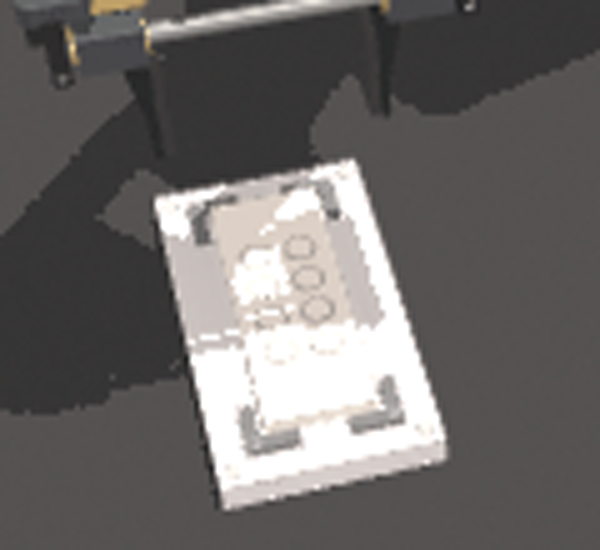

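The plate lies between the four stops, with its top at 27.7 mm against the stage's 17.6 mm. It sits within about 0.5 mm of centre, and the gripper is clear. I'll hand in.

```bash
python3 -c "
from bench import env
print(env.job_done(), env.sense()['clock'])"
```

```text
the job is handed in; nothing more can be done
the job is handed in; nothing more can be done
```

The white sample plate is on the loading stage between the four corner stops, and I handed the job in at about 13 s of the 51 s allowed. No verdict was reported.

- **Which plate:** I took the white plate in the dock, about 150 x 57 mm. The loose white one measured about 203 x 77 mm, and the third was black.
- **Tipping:** I pressed the notched end with the closed fingers until the plate tipped to its stop. A plane fit gave 0.35 rad.
- **Lifting:** I gripped the raised plate across its width at 25 N with the tool tilted to match, lifted it straight up, and levelled it on the way to the stage.
- **Placing:** I centred it from the wrist camera's depth and lowered it until it touched at about 4 N. Then I opened the fingers and backed off about 150 mm.

**Last checks:** The plate's centre was about 0.2 mm off the stage's centre across its width. Along its length, the end edges agreed to about 0.5 mm. Its top was 10.1 mm above the stage, against 10 mm if it is seated flat, and all four stops were visible around it.

**Disagreements:** The wrist camera put the stage 1 to 2 mm nearer the robot than the top view did. I went by the wrist camera, because it saw plate and stage together. I did not re-measure the tilt after letting go; it was under 0.004 in the hand. I also did not re-measure the bottle, jar and box; the arm never went near them.

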